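# Set the splash hood of the copper lap

## Robot

A 6-joint arm with a two-finger parallel gripper is mounted at the origin on the work surface. World frame = base frame: x ahead of the robot, y to its left, z up, the work surface at z = 0. Lengths are in m, angles in rad, forces in N, time in s.
With the tool pointing down it reaches from about 0.35 to 0.875 m from the base axis. Payload 4.2 kg.
Tool frame: the origin (TCP) lies at the very end of the fingers, on their centre line; the grasp point (between the pads) lies 19 mm behind it (tcp_to_grasp is the distance from the TCP to the grasp point, in m); z points along the fingers, y is the line along which they close (so a half turn about z gives the same grasp; the last joint's range is limited). The gripper opens to 87 mm and grips with 3 to 60 N. Pads are 19 mm wide; open, the fingers measure 117 mm over their backs; the gripper's body (75 mm by 190 mm) begins 51 mm behind the grasp point.
Start: joints at [-1.07, 0.385, 0.008, 0, -1.194, -0.259], TCP at [0.15, -0.607, 0.223] pointing down, gripper open.
Joint ranges: [-3.14, 3.14], [-1.21, 2.06], [-1.07, 1.41], [-3.16, 2.05], [-2.99, -0.16], [-3.1, 3.1]. Speed limits (rad/s): [2.79, 2.79, 3.14, 3.14, 3.14, 3.14].

## Interface

Orientations are given as a unit quaternion [x, y, z, w].
In Python, from rig import * gives the robot as it stands. The module is installed in compiled form; this text tells all that it offers.
- The arm moves only by the tool send_rows, never from a script. Its argument "series" is a list of rows, each an object of numbers: "wx", "wy", "wz": the turn, a rotation vector about the world's x, y, z in rad; "x", "y", "z": the shift along the world's x, y, z in mm; "grip": the opening, from 0 (shut) to 1 (fully open). A call has 1 to 20 rows; each row is the pose to reach, as a shift and turn from the pose commanded when the call began; what a row does not reach only later rows make up. A row lasts 1/12 s, in which the tool goes at most 41.7 mm and 7.16 degrees, less where a joint would pass 70% of its speed; a pose out of reach is approached as far as the arm can. A call with a gripper value outside its range is refused whole. The fingers move at their own pace and stop on an object; "newtons" is the grip in N (left out, the last holds). Time passes only in rows, so rows that repeat a pose let the fingers close. It gives the time, the measured TCP pose, the force, the opening and the grip force at its end, in the units of the state.
- get_obs(): the state, without advancing time (a new reading comes with each control period).
- get_image(name): name is "scene" or "side" or "wrist"; returns a dict with "img" (480x640x3 uint8, blue, green, red), "fx", "fy", "cx", "cy" (pixels), "dist_coeffs" ([k1, k2, p1, p2, k3] as OpenCV has them; the pictures are not rectified), "R" (3x3) and "t" (3): a world point X has camera coordinates R X + t; the wrist camera has in their place "T_tool_cam" (4x4, takes a point from camera to tool coordinates, whose origin is the TCP and whose axes are the flange's). Camera axes: x right, y down, z forward; pixel columns grow to the right and rows downward; lengths in m; the calibration is good to about 2 mm. A picture is of the moment at which its call begins: read the wrist's pose just before it. There is no depth.
- job_done(): hands the job in; it is judged then, once.
Trained networks look in a picture, given as the dict that the camera call returned (one of the last four; its "shot" number tells which), for a name from the list of things; names that differ only in an ending like _2 or _b are one class to them, and where a whole thing is asked for, a point or a joint stands for the part that bears it (a point fixed in the world has none). Each returns a list of dicts, best first, with "confidence" (0 to 1); they miss things now and then, are a little off and sometimes report something else, mostly with a low value. They report only what shows in the picture. A call takes as long as a camera call.
- silhouettes(thing, picture): "mask" (480x640 bool, what is visible of it) and "box" ([left, top, right, bottom] in pixels, round what is visible of it).
The state is a dict: "time_s": time; "q": joint angles; "qd": joint speeds; "tau": joint torques, N m; "eef_pos": TCP position; "orientation": TCP orientation; "wrist_force": force on the tool from outside, world axes, zero at the start; "torque": the same for the moment, N m; "grip_width": finger opening in m; "grip_force": force on a finger pad.
Only numpy, scipy, OpenCV 4.12 (cv2) and the standard library are available. Lean on these libraries where they do the work, as an engineer would, in place of code of your own. Each camera call takes 0.05 s, during which the arm holds its last target. There are 200 camera calls.

## Task

Two small gem-grinding laps stand on the bench, each with a clear, stiff-hinged splash hood. On the lap with the copper disc, gently raise the hood by its yellow knob to 60 degrees from flat, in line with the red mark on the black quadrant at its side, let go and make sure that it stays there. Leave the hood of the other lap, with the dark grey disc, where it is.

Things in the scene. Friction and masses are not known exactly. Their poses are not given: they have to be found in the camera images.
- copper_hood (a joint): Tilt of the clear framed splash hood (170 x 176 mm) of the lap with the copper disc, rad: 0 = level over the pan, growing as the front edge with the knob rises; stops at 0 and 1.4; 60 degrees = 1.05. Starts between 0 and 0.45. The friction hinge holds it at any angle against its weight; raising it takes about 3 to 5 N at the knob.
- copper_knob (a point): Centre of the yellow ball knob, 28 mm across, in front of that hood, 215 mm from the hinge axis, on a 10 mm stalk that keeps it 48 mm clear of the frame. Own y is parallel to the hinge axis, -x points away from the hinge. Fingers can straddle the ball along y from above; it turns between them as the hood tilts. Starts 125 to 220 mm above the bench; about 310 mm at 60 degrees.
- copper_hinge (a point): Middle of that hood's hinge axis, 125 mm above the bench at the lap's far side; axis level, along own y; the frame turns with the hood. The lap is fixed: grey box 230 x 220 mm, 66 mm high, under a round aluminium pan 200 mm across. At its +y side is a black quadrant wire, radius 95 mm about the hinge, with a red mark at 60 degrees.
- grey_knob (a point): Centre of the black ball knob, 28 mm across, on the hood of the other lap, which is the same but for its dark grey disc and black knob. Not to be moved.

How it is judged:
At the end, for the whole second after the job is handed in: The hood of the copper lap stands still, by itself, at 60 degrees from level, 10 degrees either way, and the knob of the other lap's hood is within 20 mm of where it started (value of joint copper_hood between 0.873 and 1.222 rad and velocity of joint copper_hood between -0.05 and 0.05 rad/s and distance of grey_knob from where it was at the start of the episode below 0.02 m); the robot touches nothing.
It fails at once if the hood of the other lap is moved (its knob by more than 20 mm) (distance of grey_knob from where it was at the start of the episode above 0.02 m).
It fails at once if the hood is flung, not gently raised (faster than 2.5 rad/s) (velocity of joint copper_hood above 2.5 rad/s or velocity of joint copper_hood below -2.5 rad/s).
It also fails if it takes over 35 s, if anything falls off the work surface, if the arm or the gripper's body presses on something with over 40 N, if the wrist force passes 120 N, or if a joint passes its speed limit or range.

## Working session

There is one attempt and no reset: what is moved stays moved. The work goes in short steps, Python scripts to look and compute and a tool call to move; the robot and the scene stay as the last step left them, time stands still between calls to the robot, and variables do not carry over. Pictures are saved under pics/ and viewed, at most 10 in all, crops included, and the job is handed in when it is done.

Besides the shell and the picture viewer there is one more tool, called after "Call:" as name([rows], argument=value, ...), one row to a line, values as JSON. send_rows: Moves the arm, as the interface text tells. Its arguments: {"type":"object","properties":{"series":{"type":"array"},"newtons":{"type":"number"}},"required":["series"]}

```bash
mkdir -p pics
cat > h.py <<'E'
from rig import *
import numpy as np, cv2
def ray(p,u,v):
    K=np.array([[p['fx'],0,p['cx']],[0,p['fy'],p['cy']],[0,0,1]])
    n=cv2.undistortPoints(np.array([[[u,v]]],float),K,np.array(p['dist_coeffs'],float))[0,0]
    R=np.array(p['R']);t=np.array(p['t']).ravel()
    d=R.T@np.array([n[0],n[1],1]);return -R.T@t,d/np.linalg.norm(d)
def proj(p,X):
    K=np.array([[p['fx'],0,p['cx']],[0,p['fy'],p['cy']],[0,0,1]])
    return cv2.projectPoints(np.array(X,float).reshape(-1,3),cv2.Rodrigues(np.array(p['R']))[0],np.array(p['t'],float).reshape(3,1),K,np.array(p['dist_coeffs'],float))[0].reshape(-1,2)
def tri(rays):
    A=sum(np.eye(3)-np.outer(d,d) for c,d in rays);b=sum((np.eye(3)-np.outer(d,d))@c for c,d in rays)
    X=np.linalg.solve(A,b);return X,[np.linalg.norm(np.cross(X-c,d)) for c,d in rays]
E
python3 - <<'E'
from h import *
o=get_obs();print(o['time_s'],o['eef_pos'],o['orientation'],o['grip_width'])
P={}
for n in('scene','side'):
    P[n]=get_image(n);cv2.imwrite(f'pics/{n}0.png',P[n]['img'])
    for th in('copper_knob','grey_knob','copper_hood'):
        for r in silhouettes(th,P[n])[:3]:
            m=r['mask'];ys,xs=np.nonzero(m);print(n,th,round(r['confidence'],2),np.round(r['box'],1),m.sum(),xs.mean().round(1),ys.mean().round(1))
    c,d=ray(P[n],320,240);print(n,'cam',c.round(3),d.round(3))
E
```

```text
0.0 [ 0.14952633 -0.60620688  0.22141704] [-1.20488852e-01  9.92714015e-01  1.13435933e-03 -1.82944999e-04] 0.08716558863189267
scene copper_knob 0.84 [336.8 244.4 483.5 370.4] 9425 411.7 304.4
scene grey_knob 0.83 [162.  149.1 285.4 241.3] 5841 226.0 192.9
scene copper_hood 0.86 [336.4 248.7 479.8 372.2] 9772 411.4 304.1
scene cam [1.213 0.25  0.876] [-0.614 -0.271 -0.742]
side copper_knob 0.62 [165.5 282.7 327.6 375.1] 7820 250.7 326.9
side grey_knob 0.57 [315.5 203.5 424.2 236.8] 2502 364.4 220.2
side copper_hood 0.64 [168.1 279.  326.5 373.6] 7649 250.4 327.0
side cam [0.394 0.69  0.583] [ 0.244 -0.848 -0.47 ]
```

View pics/scene0.png

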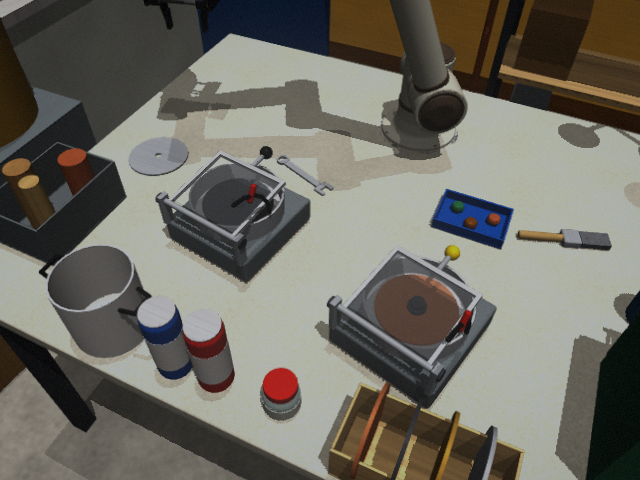

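View pics/side0.png

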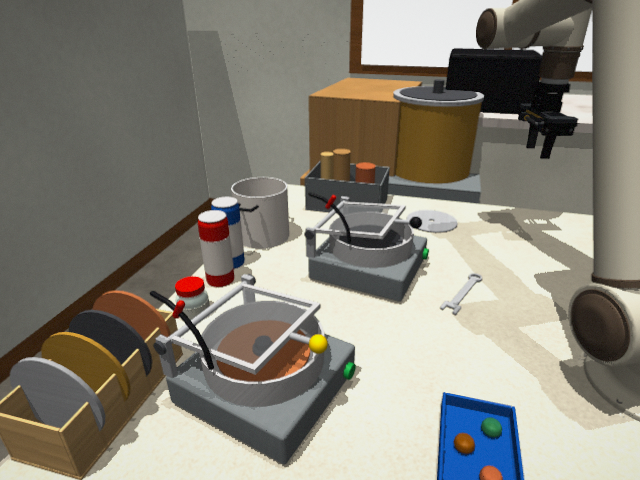

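The scene view shows the copper lap at right front with its yellow knob at (452,253) and hinge bar from about (332,303) to (436,385). In the side view the knob is at (318,344) and the hinge ends are about (248,282) and (165,345). The grey lap, with its black knob, is well away at the robot's right.

Run:
```python
from h import *
P={n:get_image(n) for n in('scene','side')}
def yel(p,u,v,lo=(22,130,90),hi=(35,255,255)):
    m=cv2.inRange(cv2.cvtColor(p['img'],cv2.COLOR_BGR2HSV),lo,hi);k=np.zeros_like(m);k[v-16:v+16,u-16:u+16]=1
    ys,xs=np.nonzero(m*k);print('px',xs.mean(),ys.mean(),len(xs),np.ptp(xs),np.ptp(ys));return xs.mean(),ys.mean()
K,e=tri([ray(P['scene'],*yel(P['scene'],452,253)),ray(P['side'],*yel(P['side'],318,344))]);print('knob',K,e)
E1,e=tri([ray(P['scene'],332,303),ray(P['side'],248,282)]);print(E1,e)
E2,e=tri([ray(P['scene'],436,385),ray(P['side'],165,345)]);print(E2,e)
# edges at known z
for (u,v) in((332,303),(436,385)):
    c,d=ray(P['scene'],u,v);print('scene z.125',c+d*(.125-c[2])/d[2])
for (u,v) in((248,282),(165,345)):
    c,d=ray(P['side'],u,v);print('side z.125',c+d*(.125-c[2])/d[2])
B,e=tri([ray(P['scene'],266,153),ray(P['side'],416,222)]);print('black',B,e)
# fit: yaw, tilt, with knob K and frame corners: hinge z=.125
th=np.arcsin((K[2]-.125)/.215);print('tilt (if knob in hood plane)',th)
for nm,pts in P.items():
    for X in (E1,E2): print(nm,proj(pts,X))
# base corners of the box at z=.066 (scene: 494,308 ; 429,402), (side: 354,344; 281,427; 172,378)
for n,uv in(('scene',(494,304)),('scene',(430,391)),('side',(354,343)),('side',(283,424))):
    c,d=ray(P[n],*uv);print(n,uv,c+d*(.066-c[2])/d[2])
```

```text
px 452.6326530612245 251.31972789115648 147 14 13
px 317.76223776223776 343.26223776223776 286 18 19
knob [0.53496658 0.21336549 0.14815967] [np.float64(0.0007647823880264642), np.float64(0.0007647823880265263)]
[0.71657892 0.05618316 0.12358013] [np.float64(0.001977845082018005), np.float64(0.0019778450820179486)]
[0.77670071 0.2543296  0.11508263] [np.float64(0.008506942119423672), np.float64(0.008506942119423705)]
scene z.125 [0.71576658 0.05497885 0.125     ]
scene z.125 [0.78841404 0.26079795 0.125     ]
side z.125 [0.71591201 0.06086811 0.125     ]
side z.125 [0.76605583 0.25469243 0.125     ]
black [ 0.43465751 -0.22413537  0.15253286] [np.float64(0.0012233559169562858), np.float64(0.001223355916956258)]
tilt (if knob in hood plane) 0.10792879300156787
scene [[332.42808947 304.08015598]]
scene [[433.03298792 380.10916221]]
side [[248.76245608 281.25068901]]
side [[160.13658032 348.55268689]]
scene (494, 304) [0.55125663 0.31320359 0.066     ]
scene (430, 391) [0.76949345 0.25577772 0.066     ]
side (354, 343) [0.50154112 0.10693628 0.066     ]
side (283, 424) [0.5620884  0.29788008 0.066     ]
```

Call:
send_rows([
  {"z": 40},
  {"z": 80},
  {"z": 120},
  {"z": 150},
  {"x": 15, "y": 35, "z": 150, "wz": -0.1},
  {"x": 32, "y": 70, "z": 150, "wz": -0.2},
  {"x": 48, "y": 105, "z": 150, "wz": -0.3},
  {"x": 65, "y": 140, "z": 150, "wz": -0.4},
  {"x": 81, "y": 175, "z": 150, "wz": -0.5},
  {"x": 98, "y": 210, "z": 150, "wz": -0.54},
  {"x": 114, "y": 245, "z": 150, "wz": -0.54},
  {"x": 131, "y": 280, "z": 150, "wz": -0.54},
  {"x": 147, "y": 315, "z": 150, "wz": -0.54},
  {"x": 164, "y": 350, "z": 150, "wz": -0.54},
  {"x": 181, "y": 385, "z": 150, "wz": -0.54},
  {"x": 197, "y": 420, "z": 150, "wz": -0.54},
  {"x": 214, "y": 455, "z": 150, "wz": -0.54},
  {"x": 230, "y": 490, "z": 150, "wz": -0.54},
  {"x": 247, "y": 525, "z": 150, "wz": -0.54},
  {"x": 250, "y": 532, "z": 150, "wz": -0.54},
])

```text
schema error: expected keys wx, wy, wz, x, y, z, grip
```

Call:
send_rows([
  {"x": 17, "y": 36},
  {"x": 34, "y": 72},
  {"x": 51, "y": 108},
  {"x": 68, "y": 144},
  {"x": 85, "y": 180},
  {"x": 102, "y": 216},
  {"x": 119, "y": 252},
  {"x": 136, "y": 288},
  {"x": 136, "y": 288},
  {"x": 136, "y": 288, "z": -30},
  {"x": 136, "y": 288, "z": -60},
  {"x": 136, "y": 288, "z": -60},
  {"x": 136, "y": 288, "z": -60},
])

```text
schema error: expected keys wx, wy, wz, x, y, z, grip
```

Run:
```python
from h import *
from scipy.spatial.transform import Rotation as Ro
o=get_obs();p=get_image('wrist');cv2.imwrite('pics/w1.png',p['img'])
R=Ro.from_quat(o['orientation']).as_matrix();T=np.eye(4);T[:3,:3]=R;T[:3,3]=o['eef_pos']
C=T@p['T_tool_cam'];p['R']=C[:3,:3].T;p['t']=-C[:3,:3].T@C[:3,3]
print(o['time_s'],o['eef_pos'],'tooly',R[:,1],'z',R[:,2],o['q'])
K=[.535,.2134,.148];print('pred',proj(p,K))
m=cv2.inRange(cv2.cvtColor(p['img'],cv2.COLOR_BGR2HSV),(22,130,90),(35,255,255))
n,l,s,c=cv2.connectedComponentsWithStats(m)
for i in range(1,n):
    if s[i,4]>100: 
        ca,d=ray(p,*c[i]);print(s[i],c[i],ca+d*(.148-ca[2])/d[2])
```

```text
0.5 [ 0.14967803 -0.60674731  0.22248352] tooly [-2.39407861e-01  9.70919080e-01  1.28209130e-04] z [-6.33066857e-06  1.30488235e-04 -9.99999991e-01] [-1.07038721e+00  3.84735721e-01  7.80856983e-03 -6.13563545e-05
 -1.19398670e+00 -2.58630601e-01]
pred [[1014.37193036  783.00581324]]
```

View pics/w1.png

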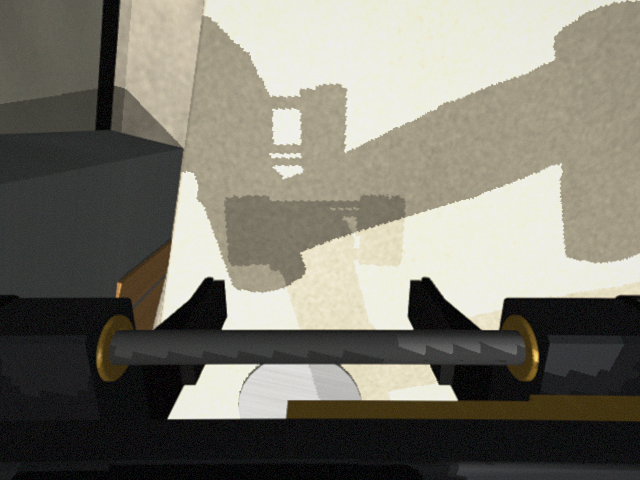

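The wrist view shows only the start area because the arm did not move: every row needs all seven keys. I'll send the moves again.

Call:
send_rows([
  {"x": 0, "y": 0, "z": 75, "wx": 0, "wy": 0, "wz": 0, "grip": 1},
  {"x": 0, "y": 0, "z": 150, "wx": 0, "wy": 0, "wz": 0, "grip": 1},
  {"x": 0, "y": 0, "z": 150, "wx": 0, "wy": 0, "wz": 0, "grip": 1},
  {"x": 0, "y": 0, "z": 150, "wx": 0, "wy": 0, "wz": -0.1, "grip": 1},
  {"x": 16, "y": 35, "z": 150, "wx": 0, "wy": 0, "wz": -0.2, "grip": 1},
  {"x": 33, "y": 70, "z": 150, "wx": 0, "wy": 0, "wz": -0.3, "grip": 1},
  {"x": 49, "y": 105, "z": 150, "wx": 0, "wy": 0, "wz": -0.4, "grip": 1},
  {"x": 66, "y": 140, "z": 150, "wx": 0, "wy": 0, "wz": -0.5, "grip": 1},
  {"x": 82, "y": 175, "z": 150, "wx": 0, "wy": 0, "wz": -0.54, "grip": 1},
  {"x": 99, "y": 210, "z": 150, "wx": 0, "wy": 0, "wz": -0.54, "grip": 1},
  {"x": 115, "y": 245, "z": 150, "wx": 0, "wy": 0, "wz": -0.54, "grip": 1},
  {"x": 132, "y": 280, "z": 150, "wx": 0, "wy": 0, "wz": -0.54, "grip": 1},
  {"x": 148, "y": 315, "z": 150, "wx": 0, "wy": 0, "wz": -0.54, "grip": 1},
  {"x": 165, "y": 350, "z": 150, "wx": 0, "wy": 0, "wz": -0.54, "grip": 1},
  {"x": 181, "y": 385, "z": 150, "wx": 0, "wy": 0, "wz": -0.54, "grip": 1},
  {"x": 197, "y": 420, "z": 150, "wx": 0, "wy": 0, "wz": -0.54, "grip": 1},
  {"x": 214, "y": 455, "z": 150, "wx": 0, "wy": 0, "wz": -0.54, "grip": 1},
  {"x": 230, "y": 490, "z": 150, "wx": 0, "wy": 0, "wz": -0.54, "grip": 1},
  {"x": 250, "y": 532, "z": 150, "wx": 0, "wy": 0, "wz": -0.54, "grip": 1},
  {"x": 250, "y": 532, "z": 150, "wx": 0, "wy": 0, "wz": -0.54, "grip": 1},
])

```text
time_s: 2.22
eef_pos: [0.4015, -0.0704, 0.3724]
orientation: [0.145, 0.989, 0.001, 0.0]
wrist_force: [-0.3, -0.4, -0.4]
grip_width: 0.0867
grip_force: 0.0
```

Call:
send_rows([
  {"x": 17, "y": 36, "z": 0, "wx": 0, "wy": 0, "wz": 0, "grip": 1},
  {"x": 34, "y": 72, "z": 0, "wx": 0, "wy": 0, "wz": 0, "grip": 1},
  {"x": 51, "y": 108, "z": 0, "wx": 0, "wy": 0, "wz": 0, "grip": 1},
  {"x": 68, "y": 144, "z": 0, "wx": 0, "wy": 0, "wz": 0, "grip": 1},
  {"x": 85, "y": 180, "z": 0, "wx": 0, "wy": 0, "wz": 0, "grip": 1},
  {"x": 102, "y": 216, "z": 0, "wx": 0, "wy": 0, "wz": 0, "grip": 1},
  {"x": 119, "y": 252, "z": 0, "wx": 0, "wy": 0, "wz": 0, "grip": 1},
  {"x": 136, "y": 288, "z": 0, "wx": 0, "wy": 0, "wz": 0, "grip": 1},
  {"x": 136, "y": 288, "z": -30, "wx": 0, "wy": 0, "wz": 0, "grip": 1},
  {"x": 136, "y": 288, "z": -60, "wx": 0, "wy": 0, "wz": 0, "grip": 1},
  {"x": 136, "y": 288, "z": -60, "wx": 0, "wy": 0, "wz": 0, "grip": 1},
  {"x": 136, "y": 288, "z": -60, "wx": 0, "wy": 0, "wz": 0, "grip": 1},
  {"x": 136, "y": 288, "z": -60, "wx": 0, "wy": 0, "wz": 0, "grip": 1},
])

```text
time_s: 3.3
eef_pos: [0.5366, 0.213, 0.3148]
orientation: [0.149, 0.989, 0.001, 0.002]
wrist_force: [-0.8, -0.8, 0.3]
grip_width: 0.0869
grip_force: 0.0
```

```bash
cat > w.py <<'E'
from h import *
from scipy.spatial.transform import Rotation as Ro
o=get_obs();p=get_image('wrist');cv2.imwrite('pics/w2.png',p['img'])
R=Ro.from_quat(o['orientation']).as_matrix();T=np.eye(4);T[:3,:3]=R;T[:3,3]=o['eef_pos']
C=T@p['T_tool_cam'];p['R']=C[:3,:3].T;p['t']=-C[:3,:3].T@C[:3,3]
print(o['time_s'],o['eef_pos'],'tooly',R[:,1],'z',R[:,2],o['q'],o['wrist_force'])
K=[.535,.2134,.148];print('pred',proj(p,K))
m=cv2.inRange(cv2.cvtColor(p['img'],cv2.COLOR_BGR2HSV),(22,130,90),(35,255,255))
n,l,s,c=cv2.connectedComponentsWithStats(m)
for i in range(1,n):
    if s[i,4]>100: 
        ca,d=ray(p,*c[i]);print(s[i],c[i],ca+d*(.148-ca[2])/d[2])
E
python3 w.py
```

```text
3.3 [0.53661564 0.21295382 0.31477758] tooly [0.29396408 0.95581512 0.0016017 ] z [ 3.27449823e-03  6.68649039e-04 -9.99994415e-01] [ 6.59055310e-01  2.52027015e-01  4.51189386e-02  1.50972917e-03
 -1.36089029e+00 -2.52853828e+00] [-0.82217588 -0.83483281  0.28200147]
pred [[317.55180924 211.7229743 ]]
[301 197  30  30 692] [315.51300578 211.53323699] [0.53429033 0.21169293 0.148     ]
```

View pics/w2.png

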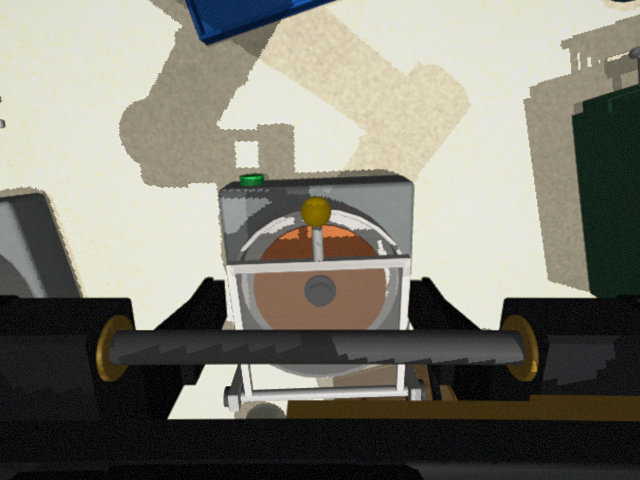

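The wrist view shows the yellow knob at (316,211), centred between the fingers. The hood's edges line up with the picture, so the yaw is right. Next I descend and grip.

Call:
send_rows([
  {"x": -2, "y": -1, "z": -35, "wx": 0, "wy": 0, "wz": 0, "grip": 1},
  {"x": -2, "y": -1, "z": -70, "wx": 0, "wy": 0, "wz": 0, "grip": 1},
  {"x": -2, "y": -1, "z": -105, "wx": 0, "wy": 0, "wz": 0, "grip": 1},
  {"x": -2, "y": -1, "z": -130, "wx": 0, "wy": 0, "wz": 0, "grip": 1},
  {"x": -2, "y": -1, "z": -150, "wx": 0, "wy": 0, "wz": 0, "grip": 1},
  {"x": -2, "y": -1, "z": -170, "wx": 0, "wy": 0, "wz": 0, "grip": 1},
  {"x": -2, "y": -1, "z": -185, "wx": 0, "wy": 0, "wz": 0, "grip": 1},
  {"x": -2, "y": -1, "z": -185, "wx": 0, "wy": 0, "wz": 0, "grip": 1},
  {"x": -2, "y": -1, "z": -185, "wx": 0, "wy": 0, "wz": 0, "grip": 0.5},
  {"x": -2, "y": -1, "z": -185, "wx": 0, "wy": 0, "wz": 0, "grip": 0.4},
  {"x": -2, "y": -1, "z": -185, "wx": 0, "wy": 0, "wz": 0, "grip": 0.2},
  {"x": -2, "y": -1, "z": -185, "wx": 0, "wy": 0, "wz": 0, "grip": 0.2},
  {"x": -2, "y": -1, "z": -185, "wx": 0, "wy": 0, "wz": 0, "grip": 0.2},
  {"x": -2, "y": -1, "z": -185, "wx": 0, "wy": 0, "wz": 0, "grip": 0.2},
  {"x": -2, "y": -1, "z": -185, "wx": 0, "wy": 0, "wz": 0, "grip": 0.2},
  {"x": -2, "y": -1, "z": -185, "wx": 0, "wy": 0, "wz": 0, "grip": 0.2},
], newtons=20)

```text
time_s: 4.68
eef_pos: [0.5337, 0.2122, 0.1277]
orientation: [0.149, 0.989, 0.0, 0.0]
wrist_force: [0.4, 0.9, 0.6]
grip_width: 0.0417
grip_force: 0.0
```

Run:
```python
import numpy as np
y=-0.30; xh=np.array([np.cos(y),np.sin(y)])
f=lambda t:np.r_[-.215*np.cos(t)*xh,.215*np.sin(t)]
for i,t in enumerate(np.linspace(.108,1.06,17)):print(i,t.round(2),np.round(1000*(f(t)-f(.108)),0))
```

```text
0 0.11 [0. 0. 0.]
1 0.17 [ 2. -1. 13.]
2 0.23 [ 4. -1. 25.]
3 0.29 [ 7. -2. 38.]
4 0.35 [11. -3. 50.]
5 0.41 [15. -5. 62.]
6 0.46 [21. -6. 73.]
7 0.52 [26. -8. 84.]
8 0.58 [ 33. -10.  95.]
9 0.64 [ 40. -12. 106.]
10 0.7 [ 48. -15. 116.]
11 0.76 [ 56. -17. 125.]
12 0.82 [ 64. -20. 134.]
13 0.88 [ 74. -23. 143.]
14 0.94 [ 83. -26. 151.]
15 1.0 [ 93. -29. 158.]
16 1.06 [104. -32. 164.]
```

Not closed yet, so I'll keep closing.

Call:
send_rows([
  {"x": 0, "y": 0, "z": 0, "wx": 0, "wy": 0, "wz": 0, "grip": 0.1},
  {"x": 0, "y": 0, "z": 0, "wx": 0, "wy": 0, "wz": 0, "grip": 0.1},
  {"x": 0, "y": 0, "z": 0, "wx": 0, "wy": 0, "wz": 0, "grip": 0.1},
  {"x": 0, "y": 0, "z": 0, "wx": 0, "wy": 0, "wz": 0, "grip": 0.1},
  {"x": 0, "y": 0, "z": 0, "wx": 0, "wy": 0, "wz": 0, "grip": 0.1},
  {"x": 0, "y": 0, "z": 0, "wx": 0, "wy": 0, "wz": 0, "grip": 0.1},
  {"x": 0, "y": 0, "z": 0, "wx": 0, "wy": 0, "wz": 0, "grip": 0.1},
  {"x": 0, "y": 0, "z": 0, "wx": 0, "wy": 0, "wz": 0, "grip": 0.1},
], newtons=20)

```text
time_s: 5.35
eef_pos: [0.5339, 0.2128, 0.1275]
orientation: [0.148, 0.989, 0.001, 0.0]
wrist_force: [-0.0, 4.3, -2.4]
grip_width: 0.0265
grip_force: 20.0
```

Call:
send_rows([
  {"x": 1, "y": 0, "z": 6, "wx": 0, "wy": 0, "wz": 0, "grip": 0.1},
  {"x": 2, "y": -1, "z": 13, "wx": 0, "wy": 0, "wz": 0, "grip": 0.1},
  {"x": 3, "y": -1, "z": 19, "wx": 0, "wy": 0, "wz": 0, "grip": 0.1},
  {"x": 4, "y": -1, "z": 25, "wx": 0, "wy": 0, "wz": 0, "grip": 0.1},
  {"x": 7, "y": -2, "z": 38, "wx": 0, "wy": 0, "wz": 0, "grip": 0.1},
  {"x": 11, "y": -3, "z": 50, "wx": 0, "wy": 0, "wz": 0, "grip": 0.1},
  {"x": 15, "y": -5, "z": 62, "wx": 0, "wy": 0, "wz": 0, "grip": 0.1},
  {"x": 21, "y": -6, "z": 73, "wx": 0, "wy": 0, "wz": 0, "grip": 0.1},
  {"x": 21, "y": -6, "z": 73, "wx": 0, "wy": 0, "wz": 0, "grip": 0.1},
])

```text
time_s: 6.1
eef_pos: [0.5549, 0.2072, 0.2027]
orientation: [0.149, 0.989, 0.001, 0.0]
wrist_force: [-4.0, 6.3, 4.0]
grip_width: 0.0263
grip_force: 20.0
```

Run:
```python
from h import *
o=get_obs();print(o['eef_pos'],o['wrist_force'],o['grip_width'],o['grip_force'])
p=get_image('side');cv2.imwrite('pics/s3.png',p['img'])
```

```text
[0.55494955 0.20723593 0.20267489] [-3.98104948  6.32399322  3.99370336] 0.02632381104676821 20.003232184271837
```

View pics/s3.png

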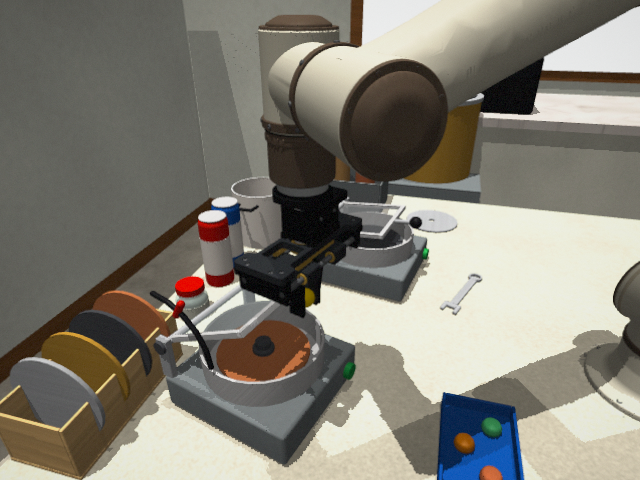

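The side view shows the hood rising with the knob still between the fingers, at about (310,297). I'll carry on along the arc.

Call:
send_rows([
  {"x": 2, "y": -1, "z": 6, "wx": 0, "wy": 0, "wz": 0, "grip": 0.1},
  {"x": 5, "y": -2, "z": 11, "wx": 0, "wy": 0, "wz": 0, "grip": 0.1},
  {"x": 12, "y": -4, "z": 22, "wx": 0, "wy": 0, "wz": 0, "grip": 0.1},
  {"x": 19, "y": -6, "z": 33, "wx": 0, "wy": 0, "wz": 0, "grip": 0.1},
  {"x": 27, "y": -9, "z": 43, "wx": 0, "wy": 0, "wz": 0, "grip": 0.1},
  {"x": 35, "y": -11, "z": 52, "wx": 0, "wy": 0, "wz": 0, "grip": 0.1},
  {"x": 43, "y": -14, "z": 61, "wx": 0, "wy": 0, "wz": 0, "grip": 0.1},
  {"x": 53, "y": -17, "z": 70, "wx": 0, "wy": 0, "wz": 0, "grip": 0.1},
  {"x": 62, "y": -20, "z": 78, "wx": 0, "wy": 0, "wz": 0, "grip": 0.1},
  {"x": 72, "y": -23, "z": 85, "wx": 0, "wy": 0, "wz": 0, "grip": 0.1},
  {"x": 83, "y": -26, "z": 91, "wx": 0, "wy": 0, "wz": 0, "grip": 0.1},
  {"x": 83, "y": -26, "z": 91, "wx": 0, "wy": 0, "wz": 0, "grip": 0.1},
  {"x": 83, "y": -26, "z": 91, "wx": 0, "wy": 0, "wz": 0, "grip": 0.1},
])

```text
time_s: 7.23
eef_pos: [0.6402, 0.1846, 0.2942]
orientation: [0.148, 0.989, 0.005, 0.004]
wrist_force: [3.1, 13.0, 4.3]
grip_width: 0.0271
grip_force: 20.0
```

Run:
```python
from h import *
o=get_obs();print(o['eef_pos'],o['wrist_force'],o['grip_width'],o['grip_force'])
p=get_image('side');q=get_image('scene');cv2.imwrite('pics/s4.png',np.hstack([p['img'][140:480,100:500],q['img'][140:480,240:640]]))
```

```text
[0.64024621 0.1846317  0.29423878] [ 3.09919173 13.01434307  4.31421572] 0.02712257141921173 20.001049428828992
```

View pics/s4.png

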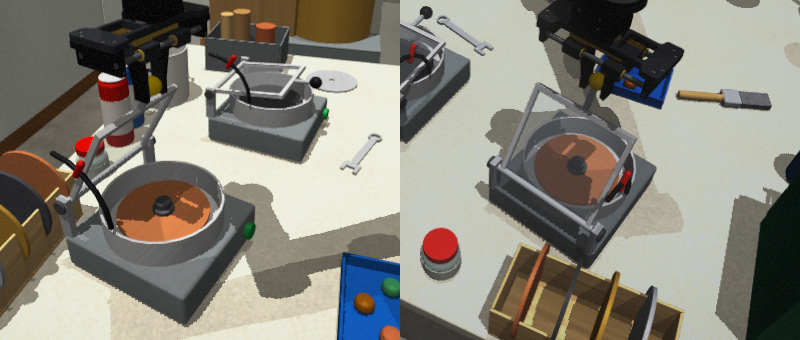

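The hood now lines up with the red mark, and the knob at z≈0.313 m puts it at about 1.06 rad. I'll release, then lift straight up.

Call:
send_rows([
  {"x": 0, "y": 0, "z": 0, "wx": 0, "wy": 0, "wz": 0, "grip": 0.5},
  {"x": 0, "y": 0, "z": 0, "wx": 0, "wy": 0, "wz": 0, "grip": 0.7},
  {"x": 0, "y": 0, "z": 0, "wx": 0, "wy": 0, "wz": 0, "grip": 0.7},
  {"x": 0, "y": 0, "z": 0, "wx": 0, "wy": 0, "wz": 0, "grip": 0.7},
  {"x": 0, "y": 0, "z": 0, "wx": 0, "wy": 0, "wz": 0, "grip": 0.7},
  {"x": 0, "y": 0, "z": 0, "wx": 0, "wy": 0, "wz": 0, "grip": 0.7},
  {"x": 0, "y": 0, "z": 0, "wx": 0, "wy": 0, "wz": 0, "grip": 0.7},
  {"x": 0, "y": 0, "z": 0, "wx": 0, "wy": 0, "wz": 0, "grip": 0.7},
  {"x": 0, "y": 0, "z": 0, "wx": 0, "wy": 0, "wz": 0, "grip": 0.7},
  {"x": 0, "y": 0, "z": 0, "wx": 0, "wy": 0, "wz": 0, "grip": 0.7},
  {"x": 0, "y": 0, "z": 0, "wx": 0, "wy": 0, "wz": 0, "grip": 0.7},
  {"x": 0, "y": 0, "z": 0, "wx": 0, "wy": 0, "wz": 0, "grip": 0.7},
])

```text
time_s: 8.33
eef_pos: [0.6377, 0.1802, 0.2916]
orientation: [0.149, 0.989, -0.0, 0.0]
wrist_force: [0.6, 0.1, 0.6]
grip_width: 0.0608
grip_force: 0.0
```

Call:
send_rows([
  {"x": 0, "y": 0, "z": 10, "wx": 0, "wy": 0, "wz": 0, "grip": 0.7},
  {"x": 0, "y": 0, "z": 25, "wx": 0, "wy": 0, "wz": 0, "grip": 0.7},
  {"x": 0, "y": 0, "z": 45, "wx": 0, "wy": 0, "wz": 0, "grip": 0.7},
  {"x": 0, "y": 0, "z": 70, "wx": 0, "wy": 0, "wz": 0, "grip": 0.7},
  {"x": 0, "y": 0, "z": 100, "wx": 0, "wy": 0, "wz": 0, "grip": 0.7},
  {"x": 0, "y": 0, "z": 120, "wx": 0, "wy": 0, "wz": 0, "grip": 0.7},
  {"x": 0, "y": 0, "z": 120, "wx": 0, "wy": 0, "wz": 0, "grip": 0.7},
  {"x": 0, "y": 0, "z": 120, "wx": 0, "wy": 0, "wz": 0, "grip": 0.7},
  {"x": 0, "y": 0, "z": 120, "wx": 0, "wy": 0, "wz": 0, "grip": 0.7},
])

```text
time_s: 9.08
eef_pos: [0.6374, 0.1803, 0.4111]
orientation: [0.148, 0.989, -0.0, -0.001]
wrist_force: [0.4, 0.3, 0.3]
grip_width: 0.0609
grip_force: 0.0
```

Run:
```python
from h import *
o=get_obs();print(o['time_s'],o['eef_pos'],o['wrist_force'],o['grip_width'],np.abs(o['qd']).max())
P={n:get_image(n) for n in('side','scene')}
cv2.imwrite('pics/s5.png',np.hstack([P['side']['img'][140:480,100:500],P['scene']['img'][140:480,240:640]]))
rs=[]
for n,p in P.items():
    u,v=proj(p,[.638,.183,.312])[0].astype(int)
    m=cv2.inRange(cv2.cvtColor(p['img'],cv2.COLOR_BGR2HSV),(22,130,70),(35,255,255));k=np.zeros_like(m);k[v-20:v+20,u-20:u+20]=1
    ys,xs=np.nonzero(m*k);print(n,u,v,xs.mean(),ys.mean(),len(xs));rs.append(ray(p,xs.mean(),ys.mean()))
X,e=tri(rs);print(X,e,'tilt',np.arcsin((X[2]-.125)/.215))
```

```text
9.0833 [0.63737409 0.18028416 0.41106802] [0.39469485 0.28737627 0.28988248] 0.06092938949227619 0.025856975806943655
side 252 224 251.38688524590165 225.59672131147542 305
scene 436 220 438.029702970297 219.26732673267327 202
[0.63743846 0.18579328 0.31304216] [np.float64(0.001233117986645732), np.float64(0.0012331179866457058)] tilt 1.0646405164819794
```

View pics/s5.png

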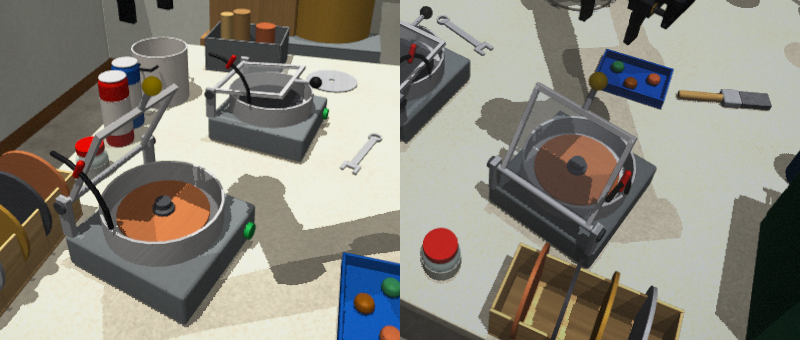

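The hood stands on its own at the red mark, with the knob at crop position (151,86) and a tilt of about 1.06 rad. The gripper is clear and the grey lap is unchanged.

```bash
python3 -c "
from rig import *
print(job_done())"
```

```text
the job is handed in; nothing more can be done
None
```

The copper lap's hood was raised gently to about 61° (1.06 rad measured), released and stayed there with the gripper clear; the grey lap was not touched, and the job is handed in (no verdict was returned).

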